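# Put the ink mill in gear and crank its lip to the spout

## Task

Push the ink mill's gear knob down and rock the crank until the teeth mesh and the knob has dropped fully home. Then crank the pan round until its pouring lip stands right over the drip spout of the base, and let go. Keep your fingers off the inky pan and leave the brush pot, the bowl, the ink bottle and the wooden block as they are.

Things in the scene. Friction and masses are not known exactly. Their poses are not given: they have to be found in the camera images.
- selector (a joint): Gear knob travel, m (the pan goes down with it): 0 up, out of gear (start); 0.024 down, in gear. A catch holds it up until pushed down some 5 mm (about 4 N), then it goes down by itself. At 13 mm the teeth under the pan meet those of the spindle (6 each, hidden): if tooth stands on tooth it stops, still pressing with 3 N, and the knob drops home once the crank is turned to a gap (60 degrees apart, each some 8 wide).
- crank (a joint): Angle of the spindle and its crank in rad, anticlockwise from above, turns without end; 0 = handle on the mill's own x side. Out of gear it turns with about 2 N at the handle, in gear it drives the pan one to one, after about 8 degrees of lost motion whenever the direction changes. Stays where it is left.
- pan (a joint): Angle of the ink pan in rad, anticlockwise from above, any number of turns; 0 (or 2 pi) = lip right over the drip spout. Stiff: turning it through the gear takes about 6 N at the crank handle. It stays where it is left.
- knob_top (a point): Middle of the top of the gear knob, a round black mushroom knob 38 mm across and 28 mm tall that moves straight up and down on top of the mill's square column, 135 mm from the spindle axis on the mill's own +y side. Up, this top is 250 mm above the table; home, 226 mm.
- spindle_axis (a point): Point on the upright spindle axis, 245 mm above the table. The mill stands fixed: a grey frame with a round base 216 mm across, a square column, and a bridge that carries the spindle over a dark pan. This point's x, y axes are the mill's own: column on +y, drip spout on -y.
- handle_grip (a point): Middle of the crank's handle: an upright dark wooden grip 25 mm thick, 61 mm tall, from 213 to 274 mm above the table, 60 mm from the spindle axis, that spins freely on its pin. Its middle is 245 mm above the table. It goes round the axis in a level circle; the steel crank arm below it reaches up to 210 mm.
- lip (a point): Outer end of the pouring lip of the ink pan, a 32 mm wide open channel that sticks out of the rim of the dark pan (172 mm across, rim 109 mm above the table, in gear 85 mm), 102 mm from the spindle axis.
- drip_spout (a point): Where the end of the lip belongs: fixed to the mill, over the drip spout, a 46 mm wide channelled tongue on the base, opposite the gear column, 102 mm from the axis; at the lip's height when in gear.
- brush_pot: Round wooden pot, 72 mm across and 115 mm tall, with three brushes reaching 270 mm above the table; origin at the middle of its foot, z up. Stands loose beside the mill; leave it.
- ink_bowl: Black bowl, 116 mm across and 45 mm tall, origin at the middle of its foot; leave it.
- ink_bottle: Black bottle with a paper label, 62 mm across and 205 mm tall, beside the gear column; origin at the middle of its foot; leave it.
- rest_block: Bare wooden block 190 x 45 x 34 mm, long along its x, origin at the middle of its underside; leave it.

How it is judged:
On the way:
1. the teeth are in mesh: the gear knob is home, within 3 mm (value of joint selector above 0.021 m), for 0.2 s.
At the end, for the whole second after the job is handed in: The gear knob is home (within 3 mm of fully down), the end of the pan's lip is within 12 mm of its place over the drip spout, and pan and crank are at rest (value of joint selector above 0.021 m and horizontal distance between lip and drip_spout below 0.012 m and velocity of joint pan between -0.05 and 0.05 rad/s and velocity of joint crank between -0.1 and 0.1 rad/s); the robot touches nothing.
It fails at once if the inky pan is touched (contact force between any of the fingers, the arm and pan above 0.5 N).
It fails at once if the brush pot is pushed more than 20 mm or tipped over (distance of brush_pot from where it was at the start of the episode above 0.02 m or angle between brush_pot's own z axis and vertical above 0.35 rad).
It fails at once if the ink bowl is pushed more than 20 mm or tipped over (distance of ink_bowl from where it was at the start of the episode above 0.02 m or angle between ink_bowl's own z axis and vertical above 0.35 rad).
It fails at once if the ink bottle is pushed more than 20 mm or tipped over (distance of ink_bottle from where it was at the start of the episode above 0.02 m or angle between ink_bottle's own z axis and vertical above 0.35 rad).
It fails at once if the wooden rest block is pushed more than 20 mm or tipped over (distance of rest_block from where it was at the start of the episode above 0.02 m or angle between rest_block's own z axis and vertical above 0.35 rad).
It also fails if it takes over 45 s, if anything falls off the work surface, if the arm or the gripper's body presses on something with over 40 N, if the wrist force passes 120 N, or if a joint passes its speed limit or range.

## Robot

A 7-joint arm with a two-finger parallel gripper is mounted at the origin on the work surface. World frame = base frame: x ahead of the robot, y to its left, z up, the work surface at z = 0. Lengths are in m, angles in rad, forces in N, time in s.
With the tool pointing down it reaches from about 0.4 to 0.85 m from the base axis. Payload 10.4 kg.
Tool frame: the origin (TCP) lies between the finger pads; the fingertips stand 22 mm ahead of it and the grasp point (between the pads) lies 3 mm ahead of it (tip_reach is the distance from the TCP to the fingertips, in m); z points along the fingers, y is the line along which they close (so a half turn about z gives the same grasp; the last joint's range is limited). The gripper opens to 87 mm and grips with 3 to 60 N. Pads are 19 mm wide; open, the fingers measure 117 mm over their backs; the gripper's body (75 mm by 190 mm) begins 51 mm behind the grasp point.
Start: joints at [-1.318, 0.332, -0.065, 1.46, 0.022, 1.35, -0.088], TCP at [0.17, 0.601, 0.245] pointing down, gripper open.
Joint ranges: [-2.6, 2.6], [-0.5, 2.12], [-1.47, 1.34], [0.16, 2.42], [-1.27, 4.41], [0.06, 2.06], [-2.6, 2.6]. Speed limits (rad/s): [2.22, 2.22, 2.79, 2.79, 3.14, 3.14, 3.14].

## Interface

Orientations are given as a unit quaternion [x, y, z, w].
In Python, from plant import * gives the robot as it stands. The module is installed in compiled form; this text tells all that it offers.
- The arm moves only by the shell command python3 -m pendant 'ROWS'. ROWS is JSON, a list of rows, each a list of 3 entries, a list of its own where there are three numbers: the shift along the tool's x, y, z in cm, then the turn, a rotation vector about the tool's x, y, z in rad, then the opening, from 0 (shut) to 1 (fully open). In form: [[[dx, dy, dz], [wx, wy, wz], hand], ...]. A call has 1 to 5 rows; each row is the pose to reach, as a shift and turn from the pose commanded when the call began, along the tool's axes at that moment; what a row does not reach only later rows make up. A row lasts 1/12 s, in which the tool goes at most 41.7 mm and 7.16 degrees, less where a joint would pass 70% of its speed; a pose out of reach is approached as far as the arm can. A call with a gripper value outside its range is refused whole. The fingers move at their own pace and stop on an object; the grip force is fixed at half the most. Time passes only in rows, so rows that repeat a pose let the fingers close. It gives the time, the measured TCP pose, the force, the opening and the grip force at its end, in the units of the state.
- observe(): the state, without advancing time (a new reading comes with each control period).
- read_camera(name): name is "scene" or "top" or "wrist"; returns (picture, depth): 400x640x3 uint8, red, green, blue; 400x640 float32, m along the optical axis (not along the pixel's ray), 0 where there is no reading.
- camera_info(name): a dict with "K" (3x3 intrinsics, pixels), "eye" and "attitude" of the camera in the world. Camera axes: x right, y up, looking along -z (the intrinsics and any distortion apply to the point x, -y, -z); pixel columns grow to the right and rows downward; lengths in m; the calibration is good to about 2 mm. A picture is of the moment at which its call begins: read the wrist's pose just before it. camera_info takes no time and is no camera call; for the wrist camera it gives the pose at the moment of the call.
- sign_off(): hands the job in; it is judged then, once.
The state is a dict: "time_s": time; "qpos": joint angles; "joint_velocities": joint speeds; "joint_torque": joint torques, N m; "position": TCP position; "tcp_rot": TCP orientation; "wrist_force": force on the tool from outside, world axes, zero at the start; "wrist_torque": the same for the moment, N m; "gripper_width": finger opening in m; "finger_force": force on a finger pad.
Only numpy, scipy, OpenCV 4.12 (cv2) and the standard library are available. Lean on these libraries where they do the work, as an engineer would, in place of code of your own. Each camera call takes 0.05 s, during which the arm holds its last target. There are 200 camera calls.

## Working session

There is one attempt and no reset: what is moved stays moved. The work goes in short steps, Python scripts to look and compute and a shell command to move; the robot and the scene stay as the last step left them, time stands still between calls to the robot, and variables do not carry over. Pictures are saved under pics/ and viewed, at most 10 in all, crops included, and the job is handed in when it is done.

```bash
mkdir -p pics; cat > h.py <<'E'
from plant import *
import numpy as np, cv2
from scipy.spatial.transform import Rotation as R
def att(ci):
    a=np.array(ci["attitude"],float)
    return a if a.shape==(3,3) else R.from_quat(a).as_matrix()
def cloud(name):
    ci=camera_info(name); im,d=read_camera(name)
    K=np.array(ci["K"]); v,u=np.mgrid[0:400,0:640]
    p=np.stack([(u-K[0,2])/K[0,0]*d,-(v-K[1,2])/K[1,1]*d,-d],-1)
    return im,d,p@att(ci).T+np.array(ci["eye"])
E
python3 - <<'E'
from h import *
o=observe();print({k:np.round(v,3).tolist() for k,v in o.items()})
for n in("top","scene"):
    print({k:np.round(v,3).tolist() if not isinstance(v,str) else v for k,v in camera_info(n).items()})
    im,d,P=cloud(n);np.save(n+".npy",P);cv2.imwrite(f"pics/{n}0.png",im[:,:,::-1])
E
```

```text
{'time_s': 0.0, 'qpos': [-1.318, 0.333, -0.065, 1.461, 0.022, 1.35, -0.089], 'joint_velocities': [-0.001, 0.001, 0.001, -0.001, -0.001, 0.001, -0.003], 'joint_torque': [-0.0, -62.325, 0.025, -38.992, -0.061, 0.039, 0.0], 'position': [0.17, 0.601, 0.244], 'tcp_rot': [0.137, 0.991, -0.001, -0.0], 'wrist_force': [-0.142, -0.259, -0.335], 'wrist_torque': [0.063, -0.015, 0.043], 'finger_force': 0.0, 'gripper_width': 0.087}
{'K': [[395.009, 0.0, 322.764], [0.0, 395.009, 203.821], [0.0, 0.0, 1.0]], 'eye': [0.449, 0.026, 1.058], 'attitude': [0.058, -0.032, -0.701, 0.711]}
{'K': [[501.674, 0.0, 327.087], [0.0, 501.674, 197.191], [0.0, 0.0, 1.0]], 'eye': [1.172, 0.529, 0.732], 'attitude': [0.193, 0.412, 0.816, 0.357]}
```

View pics/top0.png

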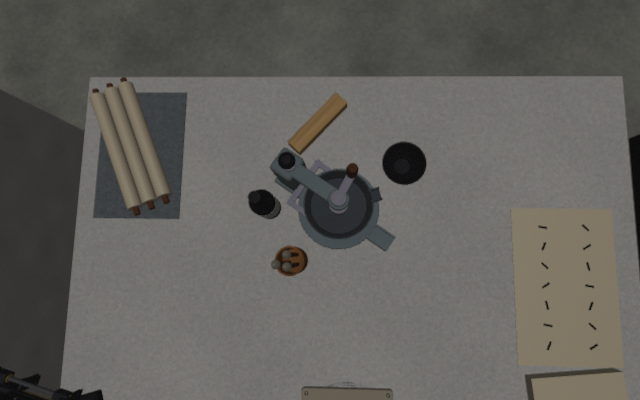

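View pics/scene0.png

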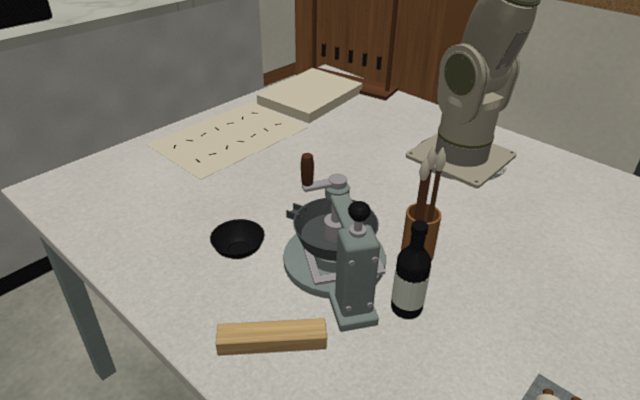

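The top view shows the knob at (287,160), spindle cap at (339,200), handle at (352,170), lip at (376,194), spout at (388,237), bottle at (265,203) and pot at (290,262).

```bash
python3 - <<'E'
from h import *
P=np.load("top.npy")
def med(u,v,r,lo,hi):
    q=P[v-r:v+r+1,u-r:u+r+1].reshape(-1,3);q=q[(q[:,2]>lo)&(q[:,2]<hi)]
    return q.mean(0).round(4),(q.max(0)-q.min(0)).round(3),len(q)
K=med(287,160,11,.236,.262);H=med(352,170,10,.262,.285);print("knob",K,"handle",H)
print("cap",med(339,200,12,.195,.26))
for n,a in dict(lip=(376,194),spoutend=(388,240),bottle=(260,198),pot=(290,262),brush=(276,265),brush2=(287,253),bowl=(404,163),block=(318,123)).items(): print(n,P[a[1],a[0]].round(3))
# base circle fit: z 0.0-0.04? histogram of heights near
q=P[150:260,280:400].reshape(-1,3)
h,e=np.histogram(q[:,2],np.arange(-.01,.29,.01));print(dict(zip(e.round(2).tolist(),h.tolist())))
# rim circle
r=q[(q[:,2]>.104)&(q[:,2]<.113)]
c,rad=cv2.minEnclosingCircle(r[:,:2].astype(np.float32));print("rim",c,rad,len(r))
for s in("scene",):
    S=np.load("scene.npy").reshape(-1,3)
    for n,c,zl,zh,rr in(("knob",K[0],.225,.26,.03),("handle",H[0],.215,.285,.025)):
        m=(np.hypot(*(S[:,:2]-c[:2]).T)<rr)&(S[:,2]>zl)&(S[:,2]<zh);t=S[m];print(n,len(t),t.min(0).round(4),t.max(0).round(4))
E
```

```text
knob (array([0.646 , 0.1374, 0.2461]), array([0.034, 0.035, 0.014]), 235) handle (array([ 0.6237, -0.0008,  0.2715]), array([0.02 , 0.021, 0.013]), 99)
cap (array([0.5736, 0.025 , 0.21  ]), array([0.043, 0.043, 0.02 ]), 263)
lip [ 0.598 -0.067  0.095]
spoutend [ 0.489 -0.105  0.019]
bottle [0.57  0.199 0.2  ]
pot [0.428 0.15  0.022]
brush [0.426 0.15  0.257]
brush2 [0.451 0.131 0.238]
bowl [ 0.698 -0.151  0.005]
block [0.8   0.083 0.033]
{-0.01: 2982, 0.0: 2477, 0.01: 666, 0.02: 1231, 0.03: 91, 0.04: 105, 0.05: 18, 0.06: 400, 0.07: 1794, 0.08: 305, 0.09: 386, 0.1: 551, 0.11: 156, 0.12: 15, 0.13: 12, 0.14: 16, 0.15: 14, 0.16: 17, 0.17: 24, 0.18: 761, 0.19: 321, 0.2: 142, 0.21: 230, 0.22: 23, 0.23: 43, 0.24: 217, 0.25: 44, 0.26: 26, 0.27: 76}
rim (0.5398499369621277, 0.04945638030767441) 0.14248977601528168 484
knob 380 [0.6339 0.124  0.225 ] [0.6679 0.1585 0.2511]
handle 415 [ 0.6153 -0.0094  0.2153] [0.6392 0.0141 0.2755]
```

```bash
python3 -m pendant '[[[0,0,-4],[0,0,-0.1],0],[[0,0,-8],[0,0,-0.2],0],[[0,0,-9],[0,0,-0.276],0],[[0,0,-9],[0,0,-0.276],0]]'
python3 - <<'E'
from h import *
o=observe();print(R.from_quat(o["tcp_rot"]).as_matrix().round(3),o["position"])
S=np.vstack([np.load("scene.npy").reshape(-1,3),np.load("top.npy").reshape(-1,3)])
m=(np.hypot(S[:,0]-.574,S[:,1]-.025)<.025)&(S[:,2]>.15);print("cap z",np.percentile(S[m,2],[50,90,99,100]))
E
```

```text
time_s: 0.43
position: [0.1705, 0.6025, 0.3386]
tcp_rot: [-0.002, 1.0, 0.003, 0.001]
wrist_force: [-0.1, -0.4, -0.3]
gripper_width: 0.0679
finger_force: 0.0
[[-1.    -0.005  0.001]
 [-0.005  1.     0.006]
 [-0.001  0.006 -1.   ]] [0.17046183 0.60245492 0.33861437]
cap z [0.20872606 0.21231881 0.21399761 0.21503315]
```

```bash
python3 -m pendant '[[[-3,-3,0],[0,0,0],0],[[-6,-6,0],[0,0,0],0],[[-9,-9,0],[0,0,0],0],[[-12,-12,0],[0,0,0],0],[[-15,-15,0],[0,0,0],0]]'
python3 -m pendant '[[[-3,-3,0],[0,0,0],0],[[-6,-6,0],[0,0,0],0],[[-9,-9,0],[0,0,0],0],[[-12,-12,0],[0,0,0],0],[[-15,-15,0],[0,0,0],0]]'
python3 -m pendant '[[[-3,-3,0],[0,0,0],0],[[-6,-6,0],[0,0,0],0],[[-9,-9,0],[0,0,0],0],[[-12,-12,0],[0,0,0],0],[[-15,-15,0],[0,0,0],0]]'
python3 -m pendant '[[[-2,-1,0],[0,0,0],0],[[-2.7,-1.3,0],[0,0,0],0],[[-2.7,-1.3,0],[0,0,0],0]]'
python3 - <<'E'
from h import *
o=observe();print(R.from_quat(o["tcp_rot"]).as_matrix().round(3),o["position"],o["qpos"])
im,d,P=cloud("wrist");np.save("w.npy",P);cv2.imwrite("pics/w1.png",im[:,:,::-1])
E
```

```text
time_s: 0.85
position: [0.3185, 0.4521, 0.3334]
tcp_rot: [0.001, 1.0, -0.001, -0.0]
wrist_force: [0.5, 1.3, 1.0]
gripper_width: 0.0353
finger_force: 0.0
time_s: 1.27
position: [0.4657, 0.3048, 0.3336]
tcp_rot: [0.001, 1.0, -0.0, -0.001]
wrist_force: [0.5, 1.9, 0.4]
gripper_width: 0.0038
finger_force: 0.0
time_s: 1.68
position: [0.613, 0.1578, 0.3334]
tcp_rot: [0.0, 1.0, -0.0, -0.001]
wrist_force: [0.2, 1.1, 0.0]
gripper_width: 0.0007
finger_force: 0.0
time_s: 1.93
position: [0.64, 0.1448, 0.3325]
tcp_rot: [0.002, 1.0, -0.001, -0.001]
wrist_force: [-0.2, -0.2, 0.3]
gripper_width: 0.0004
finger_force: 0.0
[[-1.     0.004 -0.002]
 [ 0.004  1.    -0.002]
 [ 0.002 -0.002 -1.   ]] [0.64004904 0.1448441  0.33251644] [-0.52675559  0.38566697  0.33517309  1.23421953 -0.1229293   1.54412028
  1.35609071]
```

View pics/w1.png

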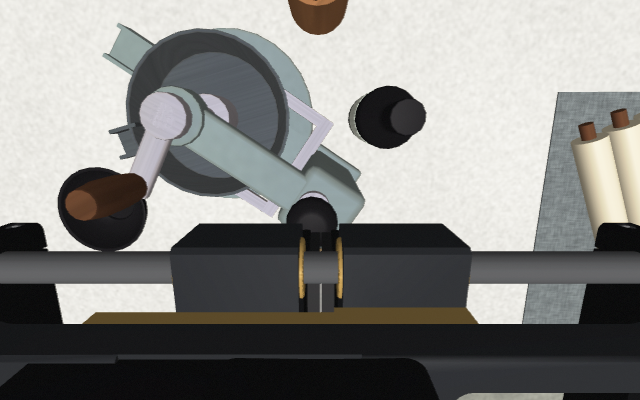

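Wrist view agrees: knob at (312,215) just under the closed fingers, handle (85,203), spindle cap (165,117). Now press.

```bash
python3 -m pendant '[[[-0.8,-0.6,2],[0,0,0],0],[[-0.8,-0.6,4],[0,0,0],0],[[-0.8,-0.6,5.5],[0,0,0],0],[[-0.8,-0.6,5.5],[0,0,0],0]]'
python3 -m pendant '[[[0,0,0.4],[0,0,0],0],[[0,0,0.8],[0,0,0],0],[[0,0,1.1],[0,0,0],0],[[0,0,1.4],[0,0,0],0],[[0,0,1.4],[0,0,0],0]]'
```

```text
time_s: 2.32
position: [0.6448, 0.1423, 0.2759]
tcp_rot: [-0.001, 1.0, -0.0, -0.003]
wrist_force: [-0.3, 0.3, -0.9]
gripper_width: 0.0004
finger_force: 0.0
time_s: 2.73
position: [0.6471, 0.1407, 0.2654]
tcp_rot: [-0.0, 1.0, 0.0, -0.0]
wrist_force: [0.9, -0.7, 0.2]
gripper_width: 0.0007
finger_force: 0.0
```

```bash
python3 -m pendant '[[[0,0,0.2],[0,0,0],0],[[0,0,0.4],[0,0,0],0],[[0,0,0.4],[0,0,0],0]]'
python3 -m pendant '[[[0,0,-4],[0,0,0],0.4],[[0,0,-8],[0,0,0],0.8],[[0,4,-8],[0,0,0],0.8],[[0,8,-8],[0,0,0],0.8]]'
python3 - <<'E'
from h import *
S=cloud("scene")[2].reshape(-1,3);im,d,T=cloud("top");cv2.imwrite("pics/t2.png",cv2.resize(im[120:280,240:440,::-1],None,fx=4,fy=4,interpolation=2)[:600])
np.save("top2.npy",T)
for n,Q in(("scene",S),("top",T.reshape(-1,3))):
    m=(np.hypot(Q[:,0]-.647,Q[:,1]-.139)<.015)&(Q[:,2]>.19)&(Q[:,2]<.27);print(n,m.sum(),np.percentile(Q[m,2],[50,90,98]) if m.sum() else '')
E
```

```text
time_s: 2.98
position: [0.6471, 0.1404, 0.2611]
tcp_rot: [-0.0, 1.0, -0.0, -0.0]
wrist_force: [0.5, 0.3, -0.4]
gripper_width: 0.0004
finger_force: 0.0
time_s: 3.32
position: [0.6489, 0.2184, 0.3457]
tcp_rot: [0.003, 1.0, 0.001, 0.003]
wrist_force: [0.7, 1.1, -0.8]
gripper_width: 0.0193
finger_force: 0.0
scene 292 [0.23253243 0.23722672 0.23806133]
top 165 [0.23529394 0.2376956  0.23904676]
```

Knob is at 0.237: 13 mm down, tooth on tooth as described. Now grasp the handle.

```bash
python3 -m pendant '[[[0.5,-4,0],[0,0,0],0.8],[[1,-8,0],[0,0,0],0.8],[[1.5,-12,0],[0,0,0],0.8],[[2,-16,0],[0,0,0],0.8],[[2.2,-20,0],[0,0,0],0.8]]'
python3 -m pendant '[[[0,-1.8,0],[0,0,0],0.8],[[0,-1.8,0],[0,0,0],0.8],[[0,-1.8,0],[0,0,0],0.8],[[0,-1.8,0],[0,0,0],0.8]]'
python3 - <<'E'
from h import *
o=observe();p=np.array(o["position"]);print(p,R.from_quat(o["tcp_rot"]).as_matrix().round(3))
S=cloud("scene")[2].reshape(-1,3);m=(np.hypot(S[:,0]-.626,S[:,1]-.001)<.025)&(S[:,2]>.22)&(S[:,2]<.28);t=S[m];print(len(t),t.min(0),t.max(0))
E
```

```text
time_s: 3.83
position: [0.6244, 0.0186, 0.3417]
tcp_rot: [-0.0, 1.0, 0.0, 0.0]
wrist_force: [1.0, 0.7, -0.2]
gripper_width: 0.0606
finger_force: 0.0
time_s: 4.17
position: [0.6253, 0.0038, 0.3413]
tcp_rot: [-0.001, 1.0, 0.0, -0.0]
wrist_force: [0.1, 0.8, -0.5]
gripper_width: 0.0694
finger_force: 0.0
[0.62527614 0.00381081 0.34130773] [[-1.    -0.002 -0.   ]
 [-0.002  1.     0.001]
 [ 0.     0.001 -1.   ]]
393 [ 0.61602225 -0.00910587  0.22002089] [0.63932405 0.01380633 0.27578558]
```

Down 9 cm to TCP z 0.252 with a small correction, then close.

```bash
python3 -m pendant '[[[-0.1,-0.2,3],[0,0,0],0.8],[[-0.1,-0.2,6],[0,0,0],0.8],[[-0.1,-0.2,8],[0,0,0],0.8],[[-0.1,-0.2,9],[0,0,0],0.8],[[-0.1,-0.2,9],[0,0,0],0.8]]'
python3 -m pendant '[[[0,0,0],[0,0,0],0],[[0,0,0],[0,0,0],0],[[0,0,0],[0,0,0],0],[[0,0,0],[0,0,0],0],[[0,0,0],[0,0,0],0]]'
python3 -m pendant '[[[0,0,0],[0,0,0],0],[[0,0,0],[0,0,0],0],[[0,0,0],[0,0,0],0]]'
```

```text
time_s: 4.63
position: [0.6253, 0.0021, 0.2491]
tcp_rot: [-0.001, 1.0, -0.0, -0.002]
wrist_force: [-0.6, 0.8, 0.3]
gripper_width: 0.0695
finger_force: 0.0
time_s: 5.05
position: [0.6266, 0.0005, 0.2524]
tcp_rot: [-0.0, 1.0, 0.0, 0.001]
wrist_force: [-0.2, 1.0, -0.1]
gripper_width: 0.0444
finger_force: 0.0
time_s: 5.3
position: [0.6263, 0.0002, 0.2517]
tcp_rot: [0.0, 1.0, -0.0, 0.0]
wrist_force: [2.2, 0.2, 1.3]
gripper_width: 0.0243
finger_force: 16.4
```

```bash
python3 - <<'E'
import numpy as np
a0=-26.2
f=lambda a:.06*np.array([np.cos(np.radians(a)),np.sin(np.radians(a))])
for c in range(12):
    s=a0-12.5*c
    print(round(s,1),[((f(s-2.5*k)-f(s))*[-100,100]).round(2).tolist() for k in range(1,6)])
E
```

```text
-26.2 [[0.12, -0.23], [0.25, -0.46], [0.39, -0.68], [0.54, -0.89], [0.7, -1.1]]
-38.7 [[0.17, -0.2], [0.34, -0.39], [0.53, -0.58], [0.72, -0.76], [0.92, -0.92]]
-51.2 [[0.21, -0.16], [0.42, -0.31], [0.64, -0.45], [0.87, -0.58], [1.1, -0.7]]
-63.7 [[0.24, -0.11], [0.48, -0.21], [0.72, -0.3], [0.97, -0.38], [1.23, -0.45]]
-76.2 [[0.26, -0.06], [0.51, -0.1], [0.77, -0.14], [1.03, -0.16], [1.3, -0.17]]
-88.7 [[0.26, -0.0], [0.52, 0.01], [0.78, 0.03], [1.04, 0.07], [1.3, 0.11]]
-101.2 [[0.26, 0.06], [0.51, 0.12], [0.76, 0.2], [1.0, 0.29], [1.25, 0.39]]
-113.7 [[0.24, 0.11], [0.47, 0.23], [0.7, 0.36], [0.92, 0.5], [1.13, 0.65]]
-126.2 [[0.21, 0.16], [0.41, 0.33], [0.6, 0.5], [0.79, 0.69], [0.96, 0.88]]
-138.7 [[0.17, 0.2], [0.33, 0.41], [0.48, 0.62], [0.62, 0.84], [0.75, 1.07]]
-151.2 [[0.12, 0.23], [0.23, 0.47], [0.33, 0.71], [0.42, 0.96], [0.5, 1.21]]
-163.7 [[0.07, 0.25], [0.12, 0.51], [0.17, 0.77], [0.2, 1.03], [0.23, 1.29]]
```

```bash
cat > k.py <<'E'
from h import *
import sys
Q=cloud("scene")[2].reshape(-1,3)
m=(np.hypot(Q[:,0]-.647,Q[:,1]-.139)<.015)&(Q[:,2]>.19)&(Q[:,2]<.27);o=observe();p=o["position"]
print("knob z98",np.percentile(Q[m,2],98).round(4),m.sum(),"handle ang",np.degrees(np.arctan2(p[1]-.027,p[0]-.5725)).round(1),"r",np.hypot(p[1]-.027,p[0]-.5725).round(4),"w",np.round(o["gripper_width"],4))
E
python3 -m pendant '[[[0.12,-0.23,0],[0,0,0],0],[[0.25,-0.46,0],[0,0,0],0],[[0.39,-0.68,0],[0,0,0],0],[[0.54,-0.89,0],[0,0,0],0],[[0.7,-1.1,0],[0,0,0],0]]'; python3 k.py
python3 -m pendant '[[[0.17,-0.2,0],[0,0,0],0],[[0.34,-0.39,0],[0,0,0],0],[[0.53,-0.58,0],[0,0,0],0],[[0.72,-0.76,0],[0,0,0],0],[[0.92,-0.92,0],[0,0,0],0]]'; python3 k.py
```

```text
time_s: 5.72
position: [0.6193, -0.0108, 0.2517]
tcp_rot: [-0.0, 1.0, 0.0, 0.0]
wrist_force: [4.2, 0.5, 0.9]
gripper_width: 0.0241
finger_force: 30.0
knob z98 0.2384 301 handle ang -39.6 r 0.0602 w 0.0244
time_s: 6.18
position: [0.61, -0.0202, 0.2517]
tcp_rot: [0.0, 1.0, -0.0, 0.0]
wrist_force: [4.8, -1.3, 1.2]
gripper_width: 0.024
finger_force: 30.0
knob z98 0.2381 294 handle ang -52.1 r 0.0603 w 0.0239
```

```bash

python3 -m pendant '[[[0.21,-0.16,0],[0,0,0],0],[[0.42,-0.31,0],[0,0,0],0],[[0.64,-0.45,0],[0,0,0],0],[[0.87,-0.58,0],[0,0,0],0],[[1.1,-0.7,0],[0,0,0],0]]'; python3 k.py
```

```text
time_s: 6.65
position: [0.5989, -0.0272, 0.2517]
tcp_rot: [0.0, 1.0, -0.0, 0.0]
wrist_force: [4.7, -1.0, 1.6]
gripper_width: 0.0243
finger_force: 30.0
knob z98 0.2381 295 handle ang -64.5 r 0.0603 w 0.0242
```

```bash

python3 -m pendant '[[[0.24,-0.11,0],[0,0,0],0],[[0.48,-0.21,0],[0,0,0],0],[[0.72,-0.3,0],[0,0,0],0],[[0.97,-0.38,0],[0,0,0],0],[[1.23,-0.45,0],[0,0,0],0]]'; python3 k.py
```

```text
time_s: 7.12
position: [0.5866, -0.0317, 0.2517]
tcp_rot: [0.0, 1.0, -0.0, 0.0]
wrist_force: [2.1, -4.4, 2.4]
gripper_width: 0.0238
finger_force: 30.0
knob z98 0.2272 215 handle ang -77.0 r 0.0604 w 0.0242
```

Knob has dropped home (0.227). Now I measure the lip's angle from the top view.

```bash
python3 - <<'E'
from h import *
im,d,P=cloud("top")
cv2.imwrite("pics/t3.png",cv2.resize(im[140:270,270:420,::-1],None,fx=4,fy=4,interpolation=2))
S=np.array([.5725,.027])
for nm,Q,zs in(("old",np.load("top.npy"),(.085,.115)),("new",P,(.06,.092))):
    q=Q.reshape(-1,3);r=np.hypot(*(q[:,:2]-S).T);a=np.degrees(np.arctan2(q[:,1]-S[1],q[:,0]-S[0]))
    for lab,lo,hi,z0,z1 in(("lip",.09,.104,*zs),("spout",.113,.15,.008,.04)):
        m=(r>lo)&(r<hi)&(q[:,2]>z0)&(q[:,2]<z1)&(a>-160)&(a<-30);print(nm,lab,m.sum(),a[m].min().round(1),a[m].max().round(1),a[m].mean().round(1),np.median(a[m]).round(1))
E
```

```text
old lip 83 -84.3 -64.8 -74.2 -73.9
old spout 259 -135.4 -113.2 -124.0 -123.9Traceback (most recent call last):
  File "<stdin>", line 8, in <module>
    return umr_minimum(a, axis, None, out, keepdims, initial, where)
ValueError: zero-size array to reduction operation minimum which has no identity
```

View pics/t3.png

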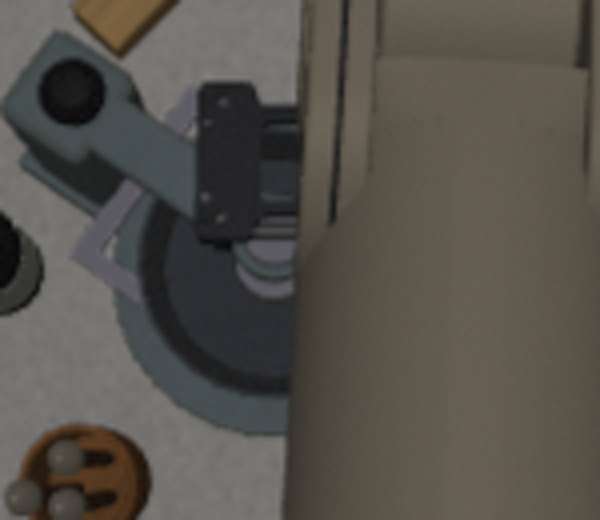

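The arm hides the lip from the top camera, so I'll use the wrist camera. About 50° clockwise is needed (lip -74°, spout -124°); first 37.5°.

```bash

python3 -m pendant '[[[0.26,-0.06,0],[0,0,0],0],[[0.51,-0.1,0],[0,0,0],0],[[0.77,-0.14,0],[0,0,0],0],[[1.03,-0.16,0],[0,0,0],0],[[1.3,-0.17,0],[0,0,0],0]]'
python3 -m pendant '[[[0.26,0,0],[0,0,0],0],[[0.52,0.01,0],[0,0,0],0],[[0.78,0.03,0],[0,0,0],0],[[1.04,0.07,0],[0,0,0],0],[[1.3,0.11,0],[0,0,0],0]]'
python3 -m pendant '[[[0.26,0.06,0],[0,0,0],0],[[0.51,0.12,0],[0,0,0],0],[[0.76,0.2,0],[0,0,0],0],[[1,0.29,0],[0,0,0],0],[[1.25,0.39,0],[0,0,0],0]]'
cat > l.py <<'E'
from h import *
import sys
im,d,P=cloud("wrist");cv2.imwrite(f"pics/{sys.argv[1]}.png",im[:,:,::-1])
S=np.array([.5725,.027]);q=P.reshape(-1,3)
r=np.hypot(*(q[:,:2]-S).T);a=np.degrees(np.arctan2(q[:,1]-S[1],q[:,0]-S[0]))
for lab,lo,hi,z0,z1 in(("lip",.091,.104,.05,.1),("spout",.113,.15,.008,.04)):
    m=(r>lo)&(r<hi)&(q[:,2]>z0)&(q[:,2]<z1)&(a>-160)&(a<-30)
    if m.sum():print(lab,m.sum(),a[m].min().round(1),a[m].max().round(1),a[m].mean().round(1),"midx",q[m,:2].mean(0))
E
python3 l.py w4; python3 k.py
```

```text
time_s: 7.63
position: [0.5743, -0.0334, 0.2517]
tcp_rot: [0.0, 1.0, -0.0, 0.001]
wrist_force: [6.5, -4.9, 0.2]
gripper_width: 0.0237
finger_force: 30.0
time_s: 8.05
position: [0.5611, -0.0324, 0.2517]
tcp_rot: [0.0, 1.0, -0.0, 0.001]
wrist_force: [5.6, -4.2, 1.7]
gripper_width: 0.0241
finger_force: 30.0
time_s: 8.47
position: [0.5484, -0.0285, 0.2516]
tcp_rot: [0.0, 1.0, -0.0, 0.0]
wrist_force: [4.7, -4.6, 1.5]
gripper_width: 0.0241
finger_force: 30.0
lip 512 -119.7 -99.8 -109.3 midx [ 0.54042912 -0.06453432]
spout 1561 -136.4 -113.6 -124.8 midx [ 0.49777637 -0.08041796]
knob z98 0.2273 211 handle ang -113.9 r 0.0605 w 0.0243
```

View pics/w4.png

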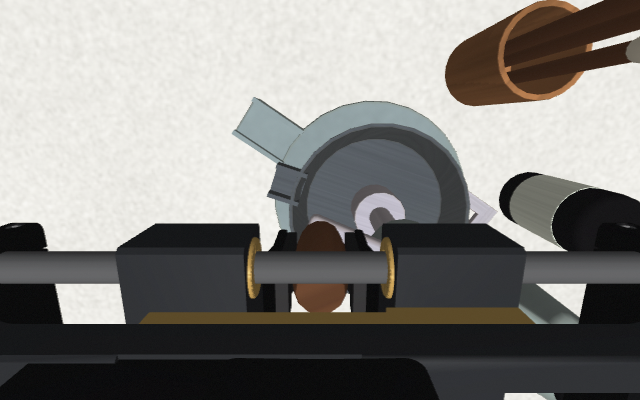

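Lip (285,183) stands about 15° short of the spout (265,130). Go 15° on.

```bash

python3 -m pendant '[[[0.24,0.11,0],[0,0,0],0],[[0.47,0.23,0],[0,0,0],0],[[0.7,0.36,0],[0,0,0],0],[[0.92,0.5,0],[0,0,0],0],[[1.13,0.65,0],[0,0,0],0]]'
python3 -m pendant '[[[0.1,0.08,0],[0,0,0],0],[[0.19,0.15,0],[0,0,0],0],[[0.19,0.15,0],[0,0,0],0],[[0.19,0.15,0],[0,0,0],0]]'
python3 l.py w5; python3 k.py
```

```text
time_s: 8.98
position: [0.537, -0.0219, 0.2516]
tcp_rot: [0.0, 1.0, -0.0, 0.0]
wrist_force: [3.7, -5.6, 1.6]
gripper_width: 0.0246
finger_force: 30.0
time_s: 9.32
position: [0.5349, -0.0203, 0.2516]
tcp_rot: [0.0, 1.0, -0.0, -0.0]
wrist_force: [2.0, -4.9, 3.1]
gripper_width: 0.0244
finger_force: 30.0
lip 511 -134.8 -114.7 -124.4 midx [ 0.51779883 -0.05304364]
spout 1542 -136.5 -113.5 -124.9 midx [ 0.49758809 -0.0803874 ]
knob z98 0.2275 211 handle ang -128.5 r 0.0604 w 0.0239
```

Lip -124.4° against spout -124.9°: in place. Release, lift, verify.

```bash

python3 -m pendant '[[[0,0,0],[0,0,0],0.6],[[0,0,0],[0,0,0],0.6],[[0,0,0],[0,0,0],0.6],[[0,0,0],[0,0,0],0.6],[[0,0,0],[0,0,0],0.6]]'
python3 -m pendant '[[[0,0,-2],[0,0,0],0.6],[[0,0,-5],[0,0,0],0.6],[[0,0,-8],[0,0,0],0.6],[[0,0,-11],[0,0,0],0.6],[[0,0,-11],[0,0,0],0.6]]'
python3 -m pendant '[[[0,0,0],[0,0,0],0.6],[[0,0,0],[0,0,0],0.6],[[0,0,0],[0,0,0],0.6]]'
python3 l.py w6; python3 k.py
```

```text
time_s: 9.83
position: [0.5348, -0.0194, 0.2513]
tcp_rot: [-0.0, 1.0, 0.0, -0.0]
wrist_force: [0.4, 0.3, -0.0]
gripper_width: 0.0483
finger_force: 0.0
time_s: 10.25
position: [0.5365, -0.0198, 0.3673]
tcp_rot: [-0.0, 1.0, 0.001, 0.004]
wrist_force: [-0.5, 0.0, -0.1]
gripper_width: 0.0519
finger_force: 0.0
time_s: 10.5
position: [0.5346, -0.0197, 0.3602]
tcp_rot: [-0.0, 1.0, -0.0, -0.001]
wrist_force: [0.4, -0.2, -0.1]
gripper_width: 0.052
finger_force: 0.0
lip 285 -134.8 -114.9 -124.5 midx [ 0.51751573 -0.05297601]
spout 925 -136.4 -113.4 -124.9 midx [ 0.49760301 -0.0803743 ]
knob z98 0.2272 222 handle ang -129.0 r 0.0602 w 0.0521
```

View pics/w6.png

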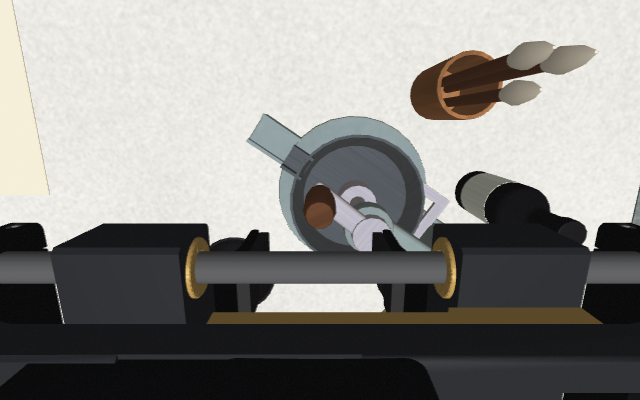

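The lip (296,160) lies over the spout tongue (272,135), the handle is free, and the pot and bottle are standing.

```bash
python3 -c "
from plant import *
print(sign_off())"
```

```text
the job is handed in; nothing more can be done
None
```

The job is handed in: the gear knob measured home (top at 0.227 m), the pan's lip stood within about 1 mm of its place over the drip spout, and the gripper was clear of the handle; the sign-off returned no verdict.

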